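# Put the pudding moulds away in the drawer

## Task

Put the two tapered pudding moulds from the bench away: nest them upright into the matching mould that stands in the open drawer, so that all three form one fully seated stack, then slide the drawer fully shut with the stack standing in it. Leave the straight-sided beaker and the pepper mill where they are.

Things in the scene. Friction and masses are not known exactly. Their poses are not given: they have to be found in the camera images.
- mould_a: Loose aluminium pudding mould, 100 g, 60 mm high, open on top. Top 20 mm: straight band 66 mm across; then a flat shoulder in to a body tapering from 54 mm to a 36 mm foot; wall 2.5 mm. Origin: centre of the underside, z up. Upright on the bench, right of the drawer unit; its place is exchanged at random with mould_b and the beaker.
- mould_b: Loose aluminium pudding mould, 100 g, 60 mm high, open on top. Top 20 mm: straight band 66 mm across; then a flat shoulder in to a body tapering from 54 mm to a 36 mm foot; wall 2.5 mm. Origin: centre of the underside, z up. Same as mould_a, also upright on the bench, right of the drawer unit.
- mould_home: Loose aluminium pudding mould, 100 g, 60 mm high, open on top. Top 20 mm: straight band 66 mm across; then a flat shoulder in to a body tapering from 54 mm to a 36 mm foot; wall 2.5 mm. Origin: centre of the underside, z up. Upright in the open drawer, bottom of the stack. Nested, shoulder on rim: each mould is 20 mm higher than the one below, with 1.5 mm side play.
- drawer_handle (a point): Middle of the drawer's level dark bar handle: 110 mm long, 11 mm thick, 35 mm off the drawer front, 106 mm above the bench; can be pushed or pinched from above. x points into the unit (the way the drawer closes, up to 0.2 rad from world x), y along the bar, z up. The front panel behind it is 214 mm wide, 14 mm thick, from 10 to 140 mm above the bench.
- drawer_floor (a point): Middle of the front edge of the drawer's inner floor (where it meets the front panel), on its upper face, 21 mm above the bench; same axes as drawer_handle. The inside is 226 mm long (x) and 178 mm wide (y) with side walls that reach 61 mm above the bench; dark rubber lining.
- drawer (a joint): Opening of the drawer in m: 0 shut, 0.2 fully out; starts 0.16 to 0.19 open. About 1 N of friction, no spring or catch. It belongs to a fixed aluminium drawer unit, 270 mm deep, 220 mm wide, 150 mm high, and comes out of the side that faces the robot; 117 mm free above the drawer floor (three nested moulds are 100 mm high).
- beaker: Bystander: loose straight-sided steel beaker, 60 mm across, 85 mm high, no shoulder and no taper; upright on the bench among the moulds. Origin at the centre of the underside.
- mill: Bystander: loose dark wooden pepper mill, 60 mm across, 168 mm high, upright on the bench to the left of the unit. Origin at the centre of the underside.
There are look-alikes about, which are no part of the job. What is shaped like the mould_home but orange is not meant.

How it is judged (in metres and radians):
On the way:
1. both moulds from the bench are nested in the mould in the drawer, and released (horizontal distance between each of mould_a, mould_b and mould_home below 0.007 m and z of mould_a in the frame of mould_home between 0.012 and 0.045 m and angle between each of mould_a, mould_b's own z axis and vertical below 0.12 rad and z of mould_b in the frame of mould_home between 0.012 and 0.045 m and angle between mould_home's own z axis and vertical below 0.1 rad and z of mould_home in the frame of drawer_floor between -0.006 and 0.008 m and x of mould_home in the frame of drawer_floor between 0.015 and 0.21 m and y of mould_home in the frame of drawer_floor between -0.08 and 0.08 m and contact force between the fingers and mould_a below 0.2 N and contact force between the fingers and mould_b below 0.2 N), for 0.2 s.
At the end, for the whole second after the job is handed in: Drawer open under 6 mm. mould_home upright on the drawer floor (tilt under 0.1 rad); mould_a and mould_b nested in it in either order: axes within 7 mm of its axis, tilt under 0.12 rad, undersides 12 to 45 mm above its underside (seated: 20 and 40). All three at rest (horizontal distance between each of mould_a, mould_b and mould_home below 0.007 m and z of mould_a in the frame of mould_home between 0.012 and 0.045 m and angle between each of mould_a, mould_b's own z axis and vertical below 0.12 rad and z of mould_b in the frame of mould_home between 0.012 and 0.045 m and angle between mould_home's own z axis and vertical below 0.1 rad and z of mould_home in the frame of drawer_floor between -0.006 and 0.008 m and x of mould_home in the frame of drawer_floor between 0.015 and 0.21 m and y of mould_home in the frame of drawer_floor between -0.08 and 0.08 m and linear speed of each of mould_a, mould_b, mould_home below 0.02 m/s and value of joint drawer below 0.006 m); the robot touches nothing.
It fails at once if beaker is displaced by more than 30 mm (distance of beaker from where it was at the start of the episode above 0.03 m).
It fails at once if mill is displaced by more than 30 mm (distance of mill from where it was at the start of the episode above 0.03 m).
It also fails if it takes over 67 s, if anything falls off the work surface, if the arm or the gripper's body presses on something with over 40 N, if the wrist force passes 120 N, or if a joint passes its speed limit or range.

## Robot

A 6-joint arm with a two-finger parallel gripper is mounted at the origin on the work surface. World frame = base frame: x ahead of the robot, y to its left, z up, the work surface at z = 0. Lengths are in m, angles in degrees, forces in N, time in s.
With the tool pointing down it reaches from about 0.3 to 0.75 m from the base axis. Payload 8.5 kg.
Tool frame: the origin (TCP) lies between the finger pads; the fingertips stand 17 mm ahead of it and the grasp point (between the pads) lies 2 mm behind it; z points along the fingers, y is the direction in which the jaws open and shut (so a half turn about z gives the same grasp; the last joint's range is limited). The gripper opens to 85 mm and grips with 20 to 120 N. Pads are 22 mm wide; open, the fingers measure 114 mm over their backs; the gripper's body (76 mm by 85 mm) begins 54 mm behind the grasp point. The pads swing forward as they close: fully open they stand 13 mm farther back than shut.
Start: joints at [63.982, 21.807, 74.336, -0, 83.858, -12.336], TCP at [0.13, 0.534, 0.248] pointing down, gripper open.
Joint ranges: [-178.18, 178.18], [-50.72, 133.34], [12.68, 142.11], [-81.47, 261.47], [9.98, 163.14], [-165.26, 165.26]. Speed limits (degrees/s): [136.94, 136.94, 180, 180, 180, 180].

## Interface

Orientations are given as a 3x3 rotation matrix whose columns are the frame's x, y, z axes.
In Python, from rig import readout, eyes, env gives the robot as it stands.
- The arm moves only by the tool arm_command, never from a script. Its argument "rows" is text: rows parted by semicolons, each of 7 numbers parted by spaces: the closure, from 0 (fully open) to 1 (shut), then the shift along the tool's x, y, z in mm, then the turn, a rotation vector about the tool's x, y, z in degrees. In form: grip dx dy dz rx ry rz; .... A call has 1 to 5 rows; each row shifts and turns the commanded pose from where the row before left it, along the tool's axes as they then stand; what a row does not reach is not made up. A row lasts 1/12 s, in which the tool goes at most 41.7 mm and 7.16 degrees, less where a joint would pass 70% of its speed; a pose out of reach is approached as far as the arm can. A call with a gripper value outside its range is refused whole. The fingers move at their own pace and stop on an object; "squeeze" is the grip in N (left out, the last holds). Time passes only in rows, so rows that do not move let the fingers close. It gives the time, the measured TCP pose, the force and the opening at its end, in the units of the state.
- readout.observe(): the state, without advancing time (a new reading comes with each control period).
- eyes.get_image(name): name is "scene" or "top"; returns the picture (480x640x3 uint8, red, green, blue); there is no depth.
- eyes.camera_model(name): a dict with "mtx" (3x3 intrinsics, pixels), "view" (4x4, takes a point from world to camera coordinates). Camera axes: x right, y up, looking along -z (the intrinsics and any distortion apply to the point x, -y, -z); pixel columns grow to the right and rows downward; lengths in m; the calibration is good to about 2 mm. A picture is of the moment at which its call begins. camera_model takes no time and is no camera call.
- env.close_job(): hands the job in, once; it reports no verdict.
The state is a dict: "time_s": time; "q": joint angles; "qvel": joint speeds; "joint_efforts": joint torques, N m; "position": TCP position; "tool_rot": TCP orientation; "ft_force": force on the tool from outside, world axes, zero at the start; "wrist_torque": the same for the moment, N m; "grip_width": finger opening in m.
Only numpy, scipy, OpenCV 4.12 (cv2) and the standard library are available. Lean on these libraries where they do the work, as an engineer would, in place of code of your own. Each camera call takes 0.05 s, during which the arm holds its last target. There are 200 camera calls.

## Working session

There is one attempt and no reset: what is moved stays moved. The work goes in short steps, Python scripts to look and compute and a tool call to move; the robot and the scene stay as the last step left them, time stands still between calls to the robot, and variables do not carry over. Pictures are saved under pics/ and viewed, about 8 in all and at most 12, crops included, and the job is handed in when it is done.

Besides the shell and the picture viewer there is one more tool, called after "Request:" by a JSON object that holds its "name" and its "arguments", one argument or row to a line. arm_command: Moves the arm, as the interface text tells. Its arguments: {"type":"object","properties":{"rows":{"type":"string"},"squeeze":{"type":"number"}},"required":["rows"]}

```bash
ls; mkdir -p pics
cat > h.py <<'E'
import numpy as np,cv2
from rig import readout,eyes,env
def grab(n,f):
    im=eyes.get_image(n); cv2.imwrite('pics/'+f,im[:,:,::-1]); return im
def cam(n):
    c=eyes.camera_model(n); return np.array(c['mtx']),np.array(c['view']),c
def ray(n,u,v,cm=None):
    K,V,_=cm or cam(n); d=np.linalg.inv(K)@[u,v,1]; d=np.array([d[0],-d[1],-d[2]])
    R=V[:3,:3]; o=-R.T@V[:3,3]; return o,R.T@d
def onz(n,u,v,z,cm=None):
    o,d=ray(n,u,v,cm); return o+d*(z-o[2])/d[2]
def proj(n,p,cm=None):
    K,V,_=cm or cam(n); c=V[:3,:3]@np.array(p)+V[:3,3]; q=K@[c[0],-c[1],-c[2]]; return q[:2]/q[2]
E
python3 - <<'E'
from h import *
np.set_printoptions(precision=4,suppress=True)
a=grab('scene','s0.png');b=grab('top','t0.png')
for n in('scene','top'):
    K,V,c=cam(n);print(n,K.tolist(),(-V[:3,:3].T@V[:3,3]),V[:3,:3],[k for k in c if k not in('mtx','view')])
print(readout.observe())
E
```

```text
pics
scene [[543.5348465267595, 0.0, 317.92233859440324], [0.0, 543.5348465267595, 236.60138516821675], [0.0, 0.0, 1.0]] [ 1.2297 -0.0114  1.1149] [[ 0.0876  0.9961 -0.0041]
 [-0.837   0.0759  0.5419]
 [ 0.5401 -0.0441  0.8404]] []
top [[504.2569309086185, 0.0, 320.60050356724827], [0.0, 504.2569309086185, 240.42212018541844], [0.0, 0.0, 1.0]] [0.367  0.0268 1.3725] [[-0.0102 -0.9999 -0.0086]
 [ 0.9886 -0.0114  0.1503]
 [-0.1504 -0.007   0.9886]] []
{'time_s': 0.1, 'q': array([ 63.9811,  21.8389,  74.3795,   0.0003,  83.8576, -12.3349]), 'qvel': array([ 0.0081, -0.015 , -0.1185,  0.0049,  0.08  , -0.0278]), 'joint_efforts': array([  0.0035, -44.9215, -23.1659,  -0.0002,   0.0036,  -0.    ]), 'position': array([0.13  , 0.5342, 0.2478]), 'tool_rot': array([[-0.9716,  0.2366, -0.0006],
       [ 0.2366,  0.9716, -0.0012],
       [ 0.0003, -0.0013, -1.    ]]), 'ft_force': array([0.4693, 0.627 , 0.2593]), 'wrist_torque': array([ 0.0051, -0.018 , -0.0326]), 'grip_width': 0.08547367507700522}
```

View pics/s0.png

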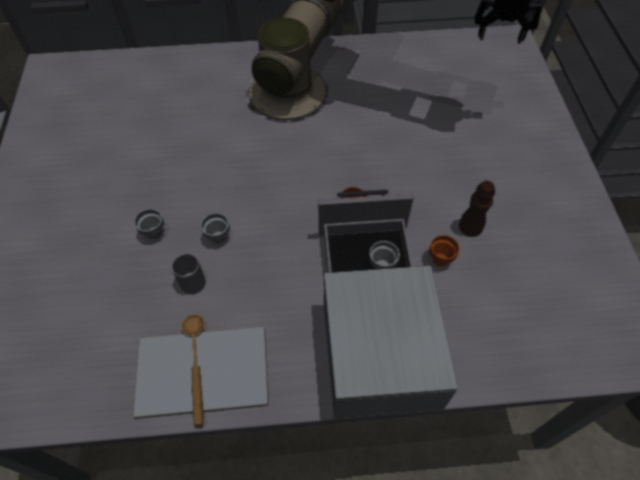

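View pics/t0.png

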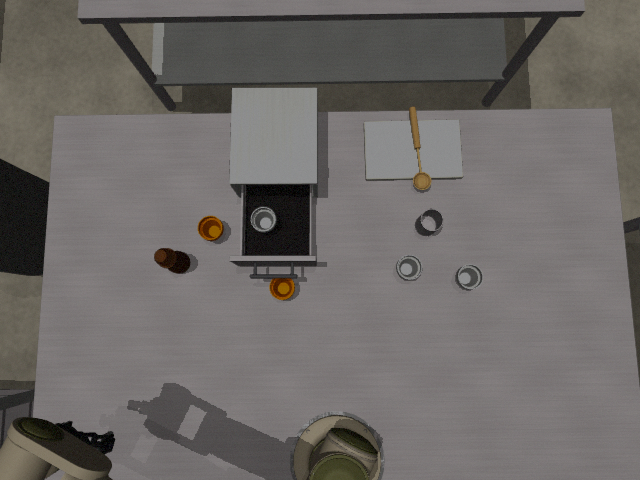

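Run:
```python
import cv2,numpy as np
t=cv2.imread('pics/t0.png');s=cv2.imread('pics/s0.png')
def z(i,u,v,w,h,k):return cv2.resize(i[v:v+h,u:u+w],None,fx=k,fy=k,interpolation=cv2.INTER_CUBIC)
r1=np.hstack([z(t,225,180,100,75,4),z(t,385,205,100,75,4)])
r2=np.hstack([z(s,320,205,100,75,4),z(s,125,200,100,75,4)])
c=np.clip(np.vstack([r1,r2]).astype(float)*1.5,0,255).astype('u1')
cv2.imwrite('pics/c0.png',c)
```

```text
(no output)
```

View pics/c0.png

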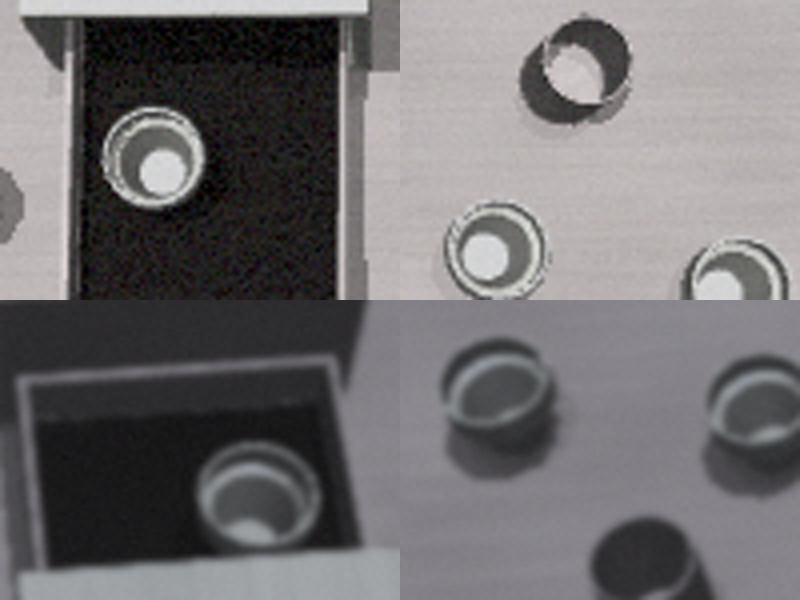

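The pictures show:
- **Moulds:** the grey shouldered ones are at top pixels (409,267) and (469,277), or scene (215,226) and (149,222). The one in the drawer is at top (263,220), scene (385,254). The crop confirms a stepped band on all three.
- **Left alone:** the straight beaker at top (431,222), the orange look-alikes at (210,228) and (283,288), and the mill at (172,260).

Run:
```python
from h import *
np.set_printoptions(precision=4,suppress=True)
def tri(pt,ps):
    A=[];B=[]
    (o1,d1),(o2,d2)=ray('top',*pt),ray('scene',*ps)
    d1/=np.linalg.norm(d1);d2/=np.linalg.norm(d2)
    M=np.zeros((3,3));b=np.zeros(3)
    for o,d in((o1,d1),(o2,d2)):
        P=np.eye(3)-np.outer(d,d);M+=P;b+=P@o
    x=np.linalg.solve(M,b);return x,np.linalg.norm(np.cross(x-o1,d1))*2000
for n,a,b in[('home',(263.5,219.7),(385,254)),('m1',(409.2,267.5),(215.7,225.5)),('m2',(468.8,277.5),(149.3,221.7))]:
    print(n,*tri(a,b))
# edge-fit refine in top: model outer rim circle r=33mm, maximise gradient
def score(g,n,c,r,z):
    t=np.linspace(0,2*np.pi,90,endpoint=False)
    cm=CM[n];P=np.array([proj(n,(c[0]+r*np.cos(k),c[1]+r*np.sin(k),z),cm) for k in t]).astype('f4')
    return cv2.remap(g,P[:,0].reshape(1,-1),P[:,1].reshape(1,-1),1).mean()
CM={n:cam(n) for n in('top','scene')}
for n,f in(('top','t0'),('scene','s0')):
    g=cv2.GaussianBlur(cv2.imread(f'pics/{f}.png',0),(0,0),.8).astype('f4')
    g=np.hypot(cv2.Sobel(g,5,1,0),cv2.Sobel(g,5,0,1))
    for nm,px,z in([('home',(263.5,219.7),.081),('m1',(409.2,267.5),.06),('m2',(468.8,277.5),.06)] if n=='top' else [('home',(385,254),.081),('m1',(215.7,225.5),.06),('m2',(149.3,221.7),.06)]):
        c0=onz(n,*px,z)[:2]
        for it,st in((6,.002),(6,.0007)):
            G=[(score(g,n,c0+[i*st,j*st],.033,z),i,j) for i in range(-it,it+1) for j in range(-it,it+1)]
            s,i,j=max(G);c0=c0+[i*st,j*st]
        print(n,nm,c0,s)
# handle ends & panel
for z,p in((.106,(251,276)),(.106,(297,276)),(.14,(231,260)),(.14,(316,260)),(.15,(232,185)),(.15,(317,185)),(.06,(283,288))):print(p,onz('top',*p,z))
for z,p in((.106,(367,193)),(.106,(387,192)),(.06,(352,190))):print('s',p,onz('scene',*p,z))
```

```text
home [0.6212 0.1865 0.0754] 2.826738139010201
m1 [ 0.4934 -0.1944  0.0515] 2.3223489439037226
m2 [ 0.4658 -0.3514  0.0479] 0.40248925873839386
top home [0.6226 0.1864] 234.90698
top m1 [ 0.4866 -0.1954] 70.416695
top m2 [ 0.4649 -0.3437] 105.61742
scene home [0.6204 0.1862] 98.68015
scene m1 [ 0.4961 -0.1945] 80.56807
scene m2 [ 0.4697 -0.3511] 79.935234
(251, 276) [0.4711 0.2119 0.106 ]
(297, 276) [0.4699 0.0961 0.106 ]
(231, 260) [0.5083 0.2566 0.14  ]
(316, 260) [0.506  0.0474 0.14  ]
(232, 185) [0.6956 0.2554 0.15  ]
(317, 185) [0.6929 0.0431 0.15  ]
(283, 288) [0.4428 0.1351 0.06  ]
s (367, 193) [0.4714 0.1659 0.106 ]
s (387, 192) [0.4727 0.2127 0.106 ]
s (352, 190) [0.4244 0.1388 0.06  ]
```

Run:
```python
from h import *
print(onz('top',409.2,267.5,.06),onz('top',468.8,277.5,.06),onz('scene',215.7,225.5,.06),onz('scene',149.3,221.7,.06))
k=8;rows=[]
for n,f in(('top','t0'),('scene','s0')):
    im=cv2.imread(f'pics/{f}.png');r=[]
    for c,z in(((.6215,.1863),.021),((.491,-.195),0),((.466,-.350),0)):
        p=proj(n,(*c,z+.05)).round().astype(int)-[16,16]
        q=cv2.resize(im[p[1]:p[1]+32,p[0]:p[0]+32],None,fx=k,fy=k,interpolation=cv2.INTER_CUBIC)
        q=np.clip(q*(1.2 if n=='top' else 2.),0,255).astype('u1')
        for R,zz,col in((.033,z+.06,(0,0,255)),(.018,z,(255,0,0))):
            P=np.array([(proj(n,(c[0]+R*np.cos(t),c[1]+R*np.sin(t),zz))-p+.5)*k-.5 for t in np.linspace(0,6.283,60)])
            cv2.polylines(q,[P.round().astype(int)],True,col,1)
        r.append(q)
    rows.append(np.hstack(r))
cv2.imwrite('pics/c1.png',np.vstack(rows))
```

```text
[ 0.49260794 -0.19414948  0.06      ] [ 0.46485254 -0.34774893  0.06      ] [ 0.49939284 -0.19177137  0.06      ] [ 0.47440518 -0.34776329  0.06      ]
```

View pics/c1.png

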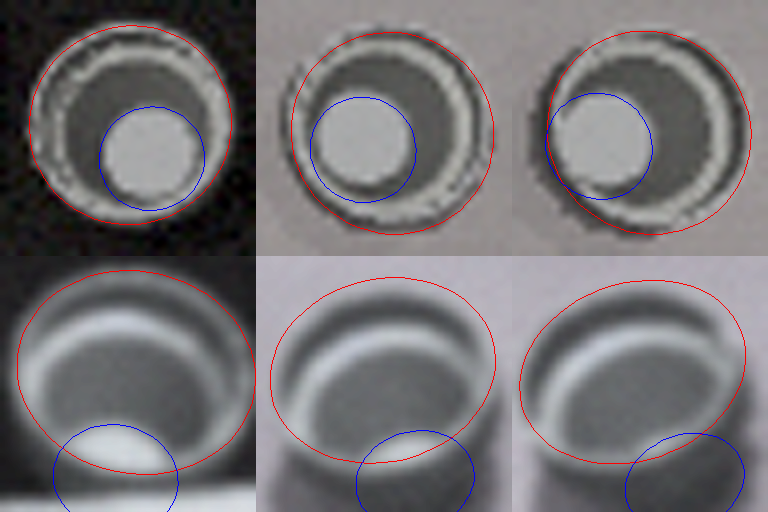

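Both views fit circles at m1 (0.4925, -0.1945), m2 (0.467, -0.350) and home (0.6215, 0.186) to about 2 mm. Rim heights check to about 1 cm, so I'm setting out for m1.

Request:
{"name": "arm_command", "arguments": {
  "rows": "0 0 0 0 0 0 -6.85; 0 0 0 0 0 0 -6.85; 0 -18 -36 0 0 0 0; 0 -18 -36 0 0 0 0; 0 -18 -36 0 0 0 0",
  "squeeze": 30
}}

```text
time_s: 0.52
position: [0.1841, 0.425, 0.2477]
tool_rot: [[-1.0, -0.002, -0.001], [-0.002, 1.0, -0.001], [0.001, -0.001, -1.0]]
ft_force: [1.5, -0.3, 0.4]
grip_width: 0.0858
```

Request:
{"name": "arm_command", "arguments": {
  "rows": "0 -18 -36 0 0 0 0; 0 -18 -36 0 0 0 0; 0 -18 -36 0 0 0 0; 0 -18 -36 0 0 0 0; 0 -18 -36 0 0 0 0"
}}

```text
time_s: 0.93
position: [0.2742, 0.2447, 0.2482]
tool_rot: [[-1.0, -0.001, -0.0], [-0.001, 1.0, 0.0], [0.0, 0.0, -1.0]]
ft_force: [1.4, -0.1, 0.6]
grip_width: 0.0853
```

Request:
{"name": "arm_command", "arguments": {
  "rows": "0 -18 -36 0 0 0 0; 0 -18 -36 0 0 0 0; 0 -18 -36 0 0 0 0; 0 -18 -36 0 0 0 0; 0 -18 -36 0 0 0 0"
}}

```text
time_s: 1.35
position: [0.3644, 0.0644, 0.2483]
tool_rot: [[-1.0, 0.0, 0.0], [0.0, 1.0, 0.0], [-0.0, 0.0, -1.0]]
ft_force: [1.0, 1.0, -0.4]
grip_width: 0.0858
```

Request:
{"name": "arm_command", "arguments": {
  "rows": "0 -18 -36 0 0 0 0; 0 -18 -36 0 0 0 0; 0 -18 -36 0 0 0 0; 0 -18 -36 0 0 0 0; 0 0 0 0 0 0 0"
}}

```text
time_s: 1.77
position: [0.4386, -0.0829, 0.2477]
tool_rot: [[-1.0, 0.005, 0.0], [0.005, 1.0, -0.001], [-0.0, -0.001, -1.0]]
ft_force: [-1.2, 1.0, -0.5]
grip_width: 0.0852
```

Request:
{"name": "arm_command", "arguments": {
  "rows": "0 -18 -37.2 0 0 0 0; 0 -18 -37.2 0 0 0 0; 0 -18 -37.2 0 0 0 0; 0 0 0 40 0 0 0; 0 0 0 40 0 0 0"
}}

```text
time_s: 2.18
position: [0.4917, -0.1916, 0.1681]
tool_rot: [[-1.0, 0.002, 0.004], [0.002, 1.0, -0.003], [-0.004, -0.003, -1.0]]
ft_force: [1.0, -0.2, -1.8]
grip_width: 0.0856
```

Request:
{"name": "arm_command", "arguments": {
  "rows": "0 0 0 35 0 0 0; 0 0 0 0 0 0 0"
}}

```text
time_s: 2.35
position: [0.4876, -0.1875, 0.1274]
tool_rot: [[-1.0, 0.0, -0.01], [0.0, 1.0, 0.007], [0.01, 0.007, -1.0]]
ft_force: [-1.0, 0.2, -0.6]
grip_width: 0.0851
```

Run:
```python
from h import *
a=grab('top','t1.png');b=grab('scene','s1.png')
s=readout.observe();p=s['position'];print(p,s['q'])
f=lambda im,n:cv2.resize(im[(q:=proj(n,(.49,-.19,.08)).astype(int))[1]-50:q[1]+50,q[0]-50:q[0]+50,::-1],(400,400),interpolation=2)
cv2.imwrite('pics/c2.png',np.clip(np.hstack([f(a,'top'),f(b,'scene')])*1.3,0,255))
```

```text
[ 0.49037063 -0.18907468  0.1336006 ] [-3.40032345e+01  2.60229750e+01  8.83625545e+01 -2.43709783e-03
  6.57009001e+01 -1.24024731e+02][ WARN:0@13.662] global loadsave.cpp:1063 imwrite_ Unsupported depth image for selected encoder is fallbacked to CV_8U.
```

View pics/c2.png

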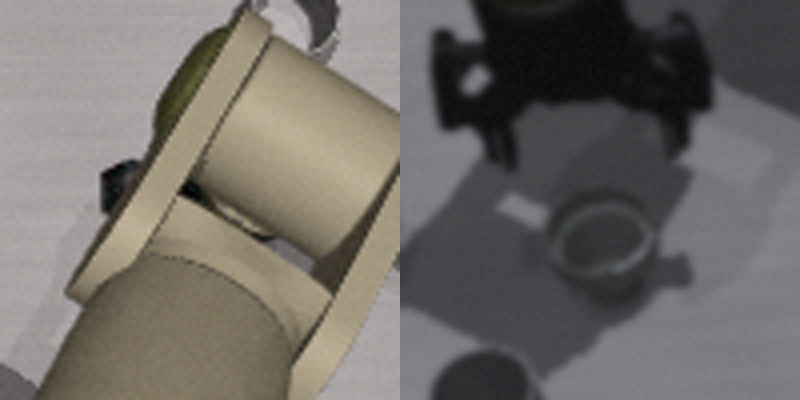

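The gripper is above m1 (scene crop: fingers at 505 and 680, mould centred at 603), and the arm hides the top view. I'm settling the arm, then correcting.

Request:
{"name": "arm_command", "arguments": {
  "rows": "0 -2 -5.4 0 0 0 0; 0 0 0 0 0 0 0; 0 0 0 0 0 0 0"
}}

```text
time_s: 2.7
position: [0.4931, -0.1952, 0.1352]
tool_rot: [[-1.0, -0.0, 0.003], [-0.0, 1.0, -0.002], [-0.003, -0.002, -1.0]]
ft_force: [-0.0, -1.0, 0.5]
grip_width: 0.0855
```

Request:
{"name": "arm_command", "arguments": {
  "rows": "0 0 0 25 0 0 0; 0 0 0 25 0 0 0; 0 0 0 20 0 0 0; 0 0 0 11 0 0 0; 0 0 0 0 0 0 0"
}}

```text
time_s: 3.12
position: [0.4918, -0.1942, 0.0513]
tool_rot: [[-1.0, -0.0, -0.002], [-0.0, 1.0, 0.001], [0.002, 0.001, -1.0]]
ft_force: [0.1, 0.6, 0.2]
grip_width: 0.0854
```

Request:
{"name": "arm_command", "arguments": {
  "rows": "0.3 0 0 0 0 0 0; 0.3 0 0 0 0 0 0; 0.3 0 0 0 0 0 0; 0.3 0 0 0 0 0 0; 0.3 0 0 0 0 0 0"
}}

```text
time_s: 3.53
position: [0.4931, -0.195, 0.054]
tool_rot: [[-1.0, -0.0, 0.003], [-0.0, 1.0, -0.002], [-0.003, -0.002, -1.0]]
ft_force: [-0.7, 0.5, 6.3]
grip_width: 0.0653
```

Request:
{"name": "arm_command", "arguments": {
  "rows": "0.4 0 0 -10 0 0 0; 0.4 0 0 -30 0 0 0; 0.4 0 0 -38 0 0 0; 0.4 0 0 -38 0 0 0; 0.4 0 0 -38 0 0 0"
}}

```text
time_s: 3.95
position: [0.4918, -0.1941, 0.2091]
tool_rot: [[-1.0, -0.0, 0.0], [-0.0, 1.0, -0.0], [-0.0, -0.0, -1.0]]
ft_force: [1.1, -0.5, -2.3]
grip_width: 0.0649
```

Request:
{"name": "arm_command", "arguments": {
  "rows": "0.4 0 0 -38 0 0 0; 0.4 -10 30 0 0 0 0; 0.4 -11 32 0 0 0 0; 0.4 -11 32 0 0 0 0; 0.4 -11 32 0 0 0 0"
}}

```text
time_s: 4.37
position: [0.5351, -0.067, 0.2456]
tool_rot: [[-1.0, 0.0, 0.001], [0.0, 1.0, -0.0], [-0.001, -0.0, -1.0]]
ft_force: [0.1, -0.1, -1.4]
grip_width: 0.0657
```

Request:
{"name": "arm_command", "arguments": {
  "rows": "0.4 -11 32 0 0 0 0; 0.4 -11 32 0 0 0 0; 0.4 -11 32 0 0 0 0; 0.4 -11 32 0 0 0 0; 0.4 -11 32 0 0 0 0"
}}

```text
time_s: 4.78
position: [0.5901, 0.0933, 0.2454]
tool_rot: [[-1.0, -0.0, 0.0], [-0.0, 1.0, -0.0], [-0.0, -0.0, -1.0]]
ft_force: [0.6, -0.5, -1.3]
grip_width: 0.0654
```

Request:
{"name": "arm_command", "arguments": {
  "rows": "0.4 -11 32 0 0 0 0; 0.4 -11 32 0 0 0 0; 0.4 -8 31 0 0 0 0; 0.4 0 0 0 0 0 0; 0.4 0 0 0 0 0 0"
}}

```text
time_s: 5.2
position: [0.6198, 0.1881, 0.2447]
tool_rot: [[-1.0, -0.003, -0.0], [-0.003, 1.0, -0.0], [0.0, -0.0, -1.0]]
ft_force: [-1.1, -0.4, -1.9]
grip_width: 0.0653
```

Request:
{"name": "arm_command", "arguments": {
  "rows": "0.4 -1.5 -1.5 30 0 0 0; 0.4 0 0 30 0 0 0; 0.4 0 0 30 0 0 0; 0.4 0 0 13 0 0 0; 0.4 0 0 0 0 0 0"
}}

```text
time_s: 5.62
position: [0.6201, 0.1836, 0.1385]
tool_rot: [[-1.0, 0.001, -0.007], [0.001, 1.0, -0.001], [0.007, -0.001, -1.0]]
ft_force: [-0.3, -0.3, -1.5]
grip_width: 0.0656
```

```bash
cat > look.py <<'E'
from h import *
import sys
k,H=sys.argv[1],float(sys.argv[2])
a=grab('top',f't{k}.png');b=grab('scene',f's{k}.png')
s=readout.observe();print(s['time_s'],s['position'],s['ft_force'],s['q'].round(1))
o=[]
for n,im in(('top',a),('scene',b)):
    q=proj(n,(.6215,.1863,H)).astype(int)
    o.append(cv2.resize(im[q[1]-40:q[1]+40,q[0]-40:q[0]+40,::-1],(400,400),interpolation=2))
cv2.imwrite(f'pics/c{k}.png',np.clip(np.hstack(o)*1.5,0,255).astype('u1'))
E
python3 look.py 3 .09
```

```text
5.7167 [0.62194115 0.18418449 0.14250669] [ 0.15090957 -0.00489688 -0.64941905] [  6.1  36.4  66.5  -0.   77.  -83.9]
```

View pics/c3.png

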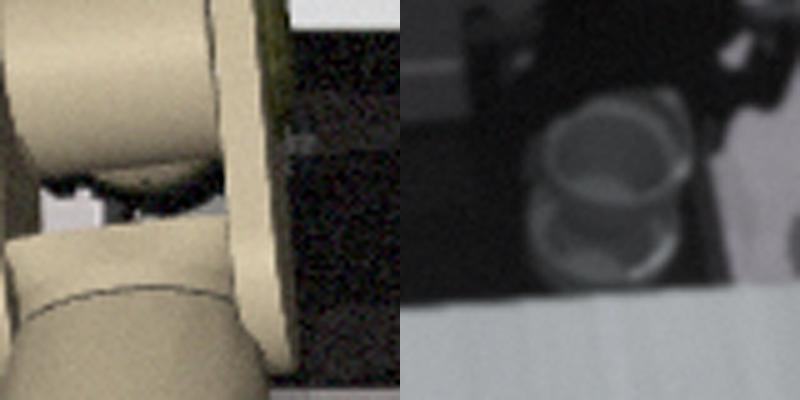

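Run:
```python
from h import *
q=proj('scene',(.6215,.1863,.09)).astype(int)-40
for p in((.6219,.1842,.1485),(.6215,.1863,.081)):print((proj('scene',p)-q)*5+[400,0])
```

```text
[613.63453328 133.15377219]
[602.620299   214.44703829]
```

Held rim (615,150) sits over home rim (603,230). The predicted offset agrees to about 1 mm, so I'm correcting y by +2 mm and lowering.

Request:
{"name": "arm_command", "arguments": {
  "rows": "0.4 0 2 0 0 0 0; 0.4 0 0 15 0 0 0; 0.4 0 0 10 0 0 0; 0.4 0 0 10 0 0 0; 0.4 0 0 5 0 0 0"
}}

```text
time_s: 6.13
position: [0.6214, 0.1869, 0.1004]
tool_rot: [[-1.0, -0.0, -0.001], [-0.0, 1.0, -0.0], [0.001, -0.0, -1.0]]
ft_force: [-0.4, -0.3, -1.6]
grip_width: 0.0654
```

Request:
{"name": "arm_command", "arguments": {
  "rows": "0.4 0 0 3 0 0 0; 0.4 0 0 0 0 0 0; 0.4 0 0 0 0 0 0"
}}

```text
time_s: 6.38
position: [0.6219, 0.187, 0.0986]
tool_rot: [[-1.0, -0.0, 0.0], [-0.0, 1.0, 0.0], [-0.0, 0.0, -1.0]]
ft_force: [0.2, -0.5, -1.3]
grip_width: 0.0652
```

Request:
{"name": "arm_command", "arguments": {
  "rows": "0.4 0 0 2 0 0 0; 0.4 0 0 0 0 0 0; 0.4 0 0 1 0 0 0; 0.4 0 0 0 0 0 0; 0.4 0 0 0 0 0 0"
}}

```text
time_s: 6.8
position: [0.6217, 0.187, 0.0954]
tool_rot: [[-1.0, -0.0, 0.0], [-0.0, 1.0, -0.0], [-0.0, -0.0, -1.0]]
ft_force: [0.7, -0.1, -1.2]
grip_width: 0.0654
```

Request:
{"name": "arm_command", "arguments": {
  "rows": "0.4 0 0 1 0 0 0; 0.4 0 0 0 0 0 0; 0.4 0 0 1 0 0 0; 0.4 0 0 0 0 0 0"
}}

```text
time_s: 7.13
position: [0.6225, 0.1873, 0.0949]
tool_rot: [[-1.0, -0.0, 0.003], [-0.0, 1.0, 0.001], [-0.003, 0.001, -1.0]]
ft_force: [-0.6, 1.1, 8.6]
grip_width: 0.0653
```

Contact came at 0.095, the seated height. I'm releasing gently.

Request:
{"name": "arm_command", "arguments": {
  "rows": "0.15 0 0 -1 0 0 0; 0 0 0 0 0 0 0; 0 0 0 0 0 0 0; 0 0 0 0 0 0 0; 0 0 0 -20 0 0 0"
}}

```text
time_s: 7.55
position: [0.62, 0.1867, 0.1107]
tool_rot: [[-1.0, -0.0, -0.007], [-0.0, 1.0, -0.001], [0.007, -0.001, -1.0]]
ft_force: [0.1, -0.3, -1.1]
grip_width: 0.0855
```

Request:
{"name": "arm_command", "arguments": {
  "rows": "0 0 0 -35 0 0 0; 0 0 0 -35 0 0 0; 0 0 0 -35 0 0 0; 0 0 0 -30 0 0 0; 0 0 0 0 0 0 0"
}}

```text
time_s: 7.97
position: [0.6232, 0.1872, 0.2562]
tool_rot: [[-1.0, -0.0, 0.011], [-0.0, 1.0, 0.001], [-0.011, 0.001, -1.0]]
ft_force: [-0.4, 0.1, 1.6]
grip_width: 0.0852
```

Request:
{"name": "arm_command", "arguments": {
  "rows": "0 8 -28 0 0 0 0; 0 10 -34 0 0 0 0; 0 10 -34 0 0 0 0; 0 10 -34 0 0 0 0; 0 10 -34 0 0 0 0"
}}

```text
time_s: 8.38
position: [0.5728, 0.0217, 0.2487]
tool_rot: [[-1.0, -0.001, -0.001], [-0.001, 1.0, 0.0], [0.001, 0.0, -1.0]]
ft_force: [1.1, -0.3, 0.1]
grip_width: 0.0852
```

Request:
{"name": "arm_command", "arguments": {
  "rows": "0 10 -34 0 0 0 0; 0 10 -34 0 0 0 0; 0 10 -34 0 0 0 0; 0 10 -34 0 0 0 0; 0 10 -34 0 0 0 0"
}}

```text
time_s: 8.8
position: [0.5229, -0.1485, 0.2488]
tool_rot: [[-1.0, -0.0, -0.001], [-0.0, 1.0, 0.0], [0.001, 0.0, -1.0]]
ft_force: [0.3, 0.1, -0.8]
grip_width: 0.0857
```

Request:
{"name": "arm_command", "arguments": {
  "rows": "0 10 -34 0 0 0 0; 0 10 -34 0 0 0 0; 0 10 -34 0 0 0 0; 0 10 -34 0 0 0 0; 0 10 -34 0 0 0 0"
}}

```text
time_s: 9.22
position: [0.4729, -0.3185, 0.2488]
tool_rot: [[-1.0, -0.0, -0.001], [-0.0, 1.0, 0.001], [0.001, 0.001, -1.0]]
ft_force: [0.4, 0.4, -0.6]
grip_width: 0.0857
```

Request:
{"name": "arm_command", "arguments": {
  "rows": "0 8 -32 0 0 0 0; 0 0 0 35 0 0 0; 0 0 0 35 0 0 0; 0 0 0 35 0 0 0; 0 0 0 0 0 0 0"
}}

```text
time_s: 9.63
position: [0.4635, -0.3469, 0.1377]
tool_rot: [[-1.0, 0.0, -0.009], [0.0, 1.0, 0.01], [0.009, 0.01, -1.0]]
ft_force: [-0.5, 1.4, -0.2]
grip_width: 0.0852
```

Request:
{"name": "arm_command", "arguments": {
  "rows": "0 0 0 0 0 0 0; 0 0 0 0 0 0 0"
}}

```text
time_s: 9.8
position: [0.4665, -0.3496, 0.1462]
tool_rot: [[-1.0, -0.0, 0.002], [-0.0, 1.0, -0.002], [-0.002, -0.002, -1.0]]
ft_force: [-0.3, 0.1, 0.1]
grip_width: 0.085
```

```bash
python3 look.py 4 .09
```

```text
9.9 [ 0.46663639 -0.34964457  0.14668368] [0.53203824 0.50026315 0.28861272] [ -48.5   30.1   78.2   -0.    71.5 -138.5]
```

View pics/c4.png

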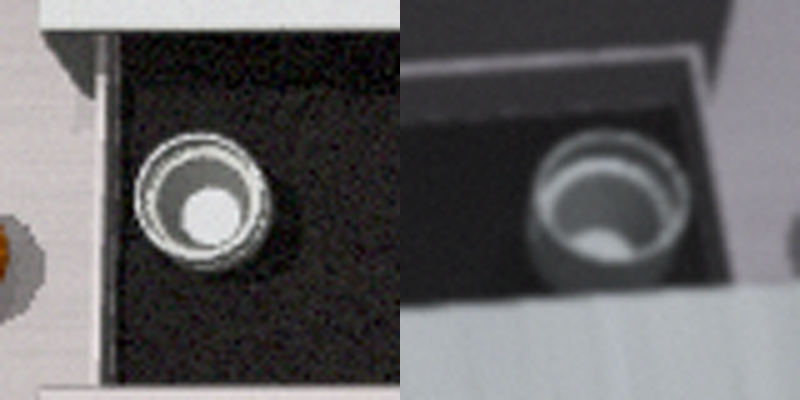

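Request:
{"name": "arm_command", "arguments": {
  "rows": "0 0 0 30 0 0 0; 0 0 0 30 0 0 0; 0 0 0 20 0 0 0; 0 0 0 12 0 0 0; 0 0 0 0 0 0 0"
}}

```text
time_s: 10.32
position: [0.4657, -0.3487, 0.0514]
tool_rot: [[-1.0, -0.0, -0.001], [-0.0, 1.0, 0.001], [0.001, 0.001, -1.0]]
ft_force: [-0.4, -0.1, -0.3]
grip_width: 0.0854
```

Request:
{"name": "arm_command", "arguments": {
  "rows": "0 0 0 0 0 0 0; 0.3 0 0 0 0 0 0; 0.3 0 0 0 0 0 0; 0.3 0 0 0 0 0 0; 0.3 0 0 0 0 0 0"
}}

```text
time_s: 10.73
position: [0.4667, -0.3499, 0.0547]
tool_rot: [[-1.0, -0.0, 0.003], [-0.0, 1.0, -0.003], [-0.003, -0.003, -1.0]]
ft_force: [-1.1, -0.2, 6.9]
grip_width: 0.0663
```

Request:
{"name": "arm_command", "arguments": {
  "rows": "0.4 0 0 0 0 0 0; 0.4 0 0 0 0 0 0"
}}

```text
time_s: 10.9
position: [0.4667, -0.3499, 0.0546]
tool_rot: [[-1.0, -0.0, 0.003], [-0.0, 1.0, -0.003], [-0.003, -0.003, -1.0]]
ft_force: [0.2, 0.0, 7.0]
grip_width: 0.0667
```

Top rim at crop (203,197), scene (610,195): one seated mould in home, with m2 gripped at 66 mm. I'm carrying it over.

Request:
{"name": "arm_command", "arguments": {
  "rows": "0.4 0 0 -10 0 0 0; 0.4 0 0 -30 0 0 0; 0.4 0 0 -38 0 0 0; 0.4 0 0 -38 0 0 0; 0.4 0 0 -38 0 0 0"
}}

```text
time_s: 11.32
position: [0.4656, -0.3486, 0.2095]
tool_rot: [[-1.0, -0.0, 0.001], [-0.0, 1.0, -0.001], [-0.001, -0.001, -1.0]]
ft_force: [-0.1, -1.4, -0.7]
grip_width: 0.0665
```

Request:
{"name": "arm_command", "arguments": {
  "rows": "0.4 0 0 -38 0 0 0; 0.4 -8 28 0 0 0 0; 0.4 -10 34 0 0 0 0; 0.4 -10 34 0 0 0 0; 0.4 -10 34 0 0 0 0"
}}

```text
time_s: 11.73
position: [0.5037, -0.2175, 0.2458]
tool_rot: [[-1.0, 0.0, 0.001], [0.0, 1.0, -0.001], [-0.001, -0.001, -1.0]]
ft_force: [0.2, 0.2, -1.2]
grip_width: 0.0663
```

Request:
{"name": "arm_command", "arguments": {
  "rows": "0.4 -10 34 0 0 0 0; 0.4 -10 34 0 0 0 0; 0.4 -10 34 0 0 0 0; 0.4 -10 34 0 0 0 0; 0.4 -10 34 0 0 0 0"
}}

```text
time_s: 12.15
position: [0.5537, -0.0471, 0.2457]
tool_rot: [[-1.0, -0.0, 0.001], [-0.0, 1.0, -0.0], [-0.001, -0.0, -1.0]]
ft_force: [0.6, -1.2, -1.2]
grip_width: 0.0666
```

Request:
{"name": "arm_command", "arguments": {
  "rows": "0.4 -10 34 0 0 0 0; 0.4 -10 34 0 0 0 0; 0.4 -10 34 0 0 0 0; 0.4 -10 34 0 0 0 0; 0.4 -8 34 0 0 0 0"
}}

```text
time_s: 12.57
position: [0.6018, 0.1229, 0.2457]
tool_rot: [[-1.0, -0.0, 0.001], [-0.0, 1.0, 0.0], [-0.001, 0.0, -1.0]]
ft_force: [0.7, -0.3, -1.6]
grip_width: 0.0665
```

Request:
{"name": "arm_command", "arguments": {
  "rows": "0.4 -9 33 0 0 0 0; 0.4 0 0 0 0 0 0; 0.4 0 0 0 0 0 0; 0.4 0 0 0 0 0 0"
}}

```text
time_s: 12.9
position: [0.6104, 0.1538, 0.2451]
tool_rot: [[-1.0, -0.001, 0.0], [-0.001, 1.0, -0.0], [-0.0, -0.0, -1.0]]
ft_force: [-0.2, -0.1, -0.5]
grip_width: 0.0665
```

Request:
{"name": "arm_command", "arguments": {
  "rows": "0.4 -12 33 0 0 0 0; 0.4 0 0 20 0 0 0; 0.4 0 0 25 0 0 0; 0.4 0 0 20 0 0 0; 0.4 0 0 15 0 0 0"
}}

```text
time_s: 13.32
position: [0.6221, 0.1855, 0.163]
tool_rot: [[-1.0, 0.001, -0.002], [0.001, 1.0, -0.0], [0.002, -0.0, -1.0]]
ft_force: [-0.5, 0.1, -1.0]
grip_width: 0.0666
```

Request:
{"name": "arm_command", "arguments": {
  "rows": "0.4 0 0 0 0 0 0; 0.4 0 0 0 0 0 0; 0.4 0 0 0 0 0 0"
}}

```text
time_s: 13.57
position: [0.6233, 0.1863, 0.1661]
tool_rot: [[-1.0, 0.001, 0.002], [0.001, 1.0, 0.0], [-0.002, 0.0, -1.0]]
ft_force: [0.5, -0.1, -0.5]
grip_width: 0.0663
```

```bash
python3 look.py 5 .11; python3 -c "
from h import *
q=proj('scene',(.6215,.1863,.11)).astype(int)-40
p=readout.observe()['position'].copy();p[2]+=.0055
for p in(p,(.622,.187,.101)):print((proj('scene',p)-q)*5+[400,0])"
```

```text
13.6667 [0.62322754 0.18665893 0.16603632] [ 0.46911666  0.10468371 -1.27783461] [  6.3  35.4  64.4  -0.   80.  -83.7]
[620.66801238 130.33769063]
[603.90202918 216.68084635]
```

View pics/c5.png

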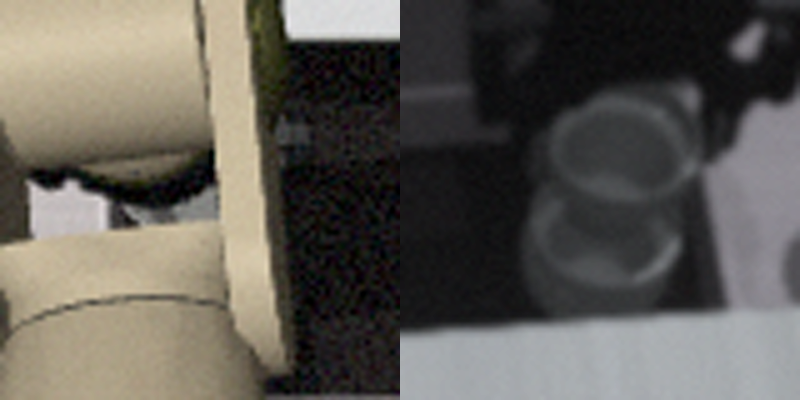

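Held rim (623,147) over stack rim (605,232). The offset is (18,-85) against a predicted (17,-86), so it is aligned. I'm lowering.

Request:
{"name": "arm_command", "arguments": {
  "rows": "0.4 1 0 15 0 0 0; 0.4 0 0 15 0 0 0; 0.4 0 0 10 0 0 0; 0.4 0 0 6 0 0 0; 0.4 0 0 0 0 0 0"
}}

```text
time_s: 14.08
position: [0.6214, 0.1869, 0.1175]
tool_rot: [[-1.0, -0.0, -0.002], [-0.0, 1.0, -0.0], [0.002, -0.0, -1.0]]
ft_force: [0.2, -0.3, -2.0]
grip_width: 0.0662
```

Request:
{"name": "arm_command", "arguments": {
  "rows": "0.4 0 0 2 0 0 0; 0.4 0 0 0 0 0 0; 0.4 0 0 1 0 0 0; 0.4 0 0 0 0 0 0; 0.4 0 0 0 0 0 0"
}}

```text
time_s: 14.5
position: [0.622, 0.1871, 0.116]
tool_rot: [[-1.0, -0.0, 0.001], [-0.0, 1.0, 0.0], [-0.001, 0.0, -1.0]]
ft_force: [0.7, -0.3, 0.2]
grip_width: 0.0661
```

Request:
{"name": "arm_command", "arguments": {
  "rows": "0.4 0 0 1 0 0 0; 0.4 0 0 0 0 0 0; 0.4 0 0 0 0 0 0"
}}

```text
time_s: 14.75
position: [0.6222, 0.1875, 0.1157]
tool_rot: [[-1.0, -0.0, 0.003], [-0.0, 1.0, 0.001], [-0.003, 0.001, -1.0]]
ft_force: [-0.6, 1.5, 5.6]
grip_width: 0.0661
```

Seated (TCP 0.1157 as predicted, 5.6 N contact). I'm releasing and going to the handle.

Request:
{"name": "arm_command", "arguments": {
  "rows": "0.15 0 0 -1 0 0 0; 0 0 0 0 0 0 0; 0 0 0 0 0 0 0; 0 0 0 0 0 0 0; 0 0 0 -20 0 0 0"
}}

```text
time_s: 15.17
position: [0.6201, 0.1867, 0.1317]
tool_rot: [[-1.0, -0.0, -0.008], [-0.0, 1.0, -0.001], [0.008, -0.001, -1.0]]
ft_force: [0.5, -0.6, -0.8]
grip_width: 0.0855
```

Request:
{"name": "arm_command", "arguments": {
  "rows": "0 0 0 -35 0 0 0; 0 0 0 -35 0 0 0; 0 0 0 -35 0 0 0; 1 20 -3 0 0 0 0; 1 36 -6 0 0 0 0"
}}

```text
time_s: 15.58
position: [0.5676, 0.1779, 0.2415]
tool_rot: [[-1.0, 0.0, 0.005], [0.0, 1.0, 0.0], [-0.005, 0.0, -1.0]]
ft_force: [0.9, 0.7, -0.3]
grip_width: 0.064
```

Request:
{"name": "arm_command", "arguments": {
  "rows": "1 36 -6 0 0 0 0; 1 36 -6 0 0 0 0; 1 36 -6 0 0 0 0; 1 34 -6 0 0 0 0; 1 0 0 0 0 0 0"
}}

```text
time_s: 16.0
position: [0.4181, 0.1536, 0.2402]
tool_rot: [[-1.0, -0.001, -0.003], [-0.001, 1.0, -0.0], [0.003, -0.0, -1.0]]
ft_force: [1.0, 1.5, 1.7]
grip_width: 0.0006
```

Run:
```python
from h import *
a=grab('top','t6.png');b=grab('scene','s6.png');s=readout.observe();print(s['position'],s['grip_width'])
o=[]
for n,im in(('top',a),('scene',b)):
    q=proj(n,(.55,.16,.1)).astype(int)
    o.append(cv2.resize(im[q[1]-60:q[1]+60,q[0]-50:q[0]+50,::-1],(400,480),interpolation=2))
cv2.imwrite('pics/c6.png',np.clip(np.hstack(o)*1.5,0,255).astype('u1'))
```

```text
[0.42318659 0.15391019 0.24088995] 4.228198086221885e-05
```

View pics/c6.png

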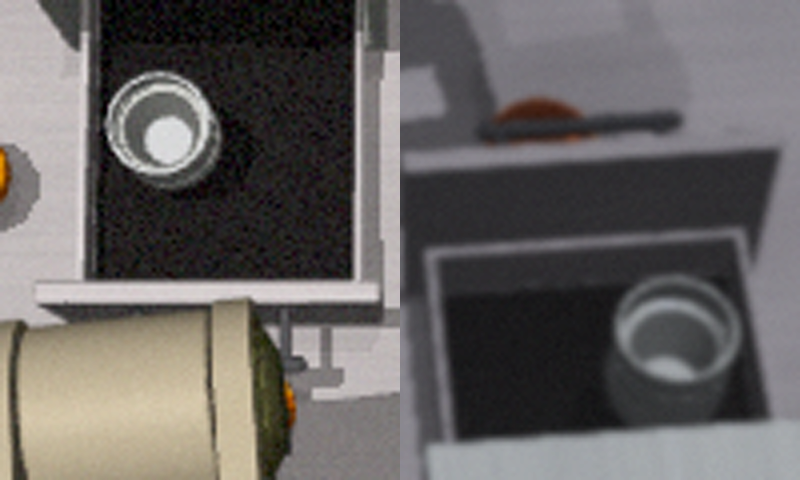

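The stack of three is standing upright at top (160,130), and the drawer bar is at scene (580,125). I'm lowering in front of the bar and pushing.

Request:
{"name": "arm_command", "arguments": {
  "rows": "1 0 0 35 0 0 0; 1 0 0 35 0 0 0; 1 0 0 35 0 0 0; 1 0 0 24 0 0 0; 1 0 0 0 0 0 0"
}}

```text
time_s: 16.52
position: [0.4228, 0.1537, 0.1074]
tool_rot: [[-1.0, 0.0, -0.008], [0.0, 1.0, -0.001], [0.008, -0.001, -1.0]]
ft_force: [-0.7, 0.7, -1.2]
grip_width: 0.0002
```

Request:
{"name": "arm_command", "arguments": {
  "rows": "1 -8 0 0 0 0 0; 1 -8 0 0 0 0 0; 1 -5 0 0 0 0 0; 1 -5 0 0 0 0 0; 1 -5 0 0 0 0 0"
}}

```text
time_s: 16.93
position: [0.4556, 0.154, 0.1122]
tool_rot: [[-1.0, -0.0, 0.001], [-0.0, 1.0, 0.0], [-0.001, 0.0, -1.0]]
ft_force: [-2.2, 0.2, 0.8]
grip_width: -0.0001
```

Request:
{"name": "arm_command", "arguments": {
  "rows": "1 -6 0 0 0 0 0; 1 -6 0 0 0 0 0; 1 -7 0 0 0 0 0; 1 -7 0 0 0 0 0; 1 -7 0 0 0 0 0"
}}

```text
time_s: 17.35
position: [0.4884, 0.1539, 0.1114]
tool_rot: [[-1.0, -0.0, 0.0], [-0.0, 1.0, -0.0], [-0.0, -0.0, -1.0]]
ft_force: [-1.9, -0.2, 1.1]
grip_width: -0.0
```

Request:
{"name": "arm_command", "arguments": {
  "rows": "1 -7 0 0 0 0 0; 1 -7 0 0 0 0 0; 1 -7 0 0 0 0 0; 1 -7 0 0 0 0 0; 1 -7 0 0 0 0 0"
}}

```text
time_s: 17.77
position: [0.5234, 0.154, 0.1112]
tool_rot: [[-1.0, -0.0, -0.0], [-0.0, 1.0, -0.0], [0.0, -0.0, -1.0]]
ft_force: [-0.9, -1.0, 0.8]
grip_width: -0.0001
```

Request:
{"name": "arm_command", "arguments": {
  "rows": "1 -7 0 0 0 0 0; 1 -7 0 0 0 0 0; 1 -7 0 0 0 0 0; 1 -7 0 0 0 0 0; 1 -7 0 0 0 0 0"
}}

```text
time_s: 18.18
position: [0.5584, 0.154, 0.1113]
tool_rot: [[-1.0, -0.0, -0.0], [-0.0, 1.0, -0.0], [0.0, -0.0, -1.0]]
ft_force: [-1.4, -0.8, -0.3]
grip_width: -0.0001
```

Request:
{"name": "arm_command", "arguments": {
  "rows": "1 -7 0 0 0 0 0; 1 -7 0 0 0 0 0; 1 -6 0 0 0 0 0; 1 -5 0 0 0 0 0; 1 -5 0 0 0 0 0"
}}

```text
time_s: 18.6
position: [0.5882, 0.154, 0.1113]
tool_rot: [[-1.0, -0.0, -0.0], [-0.0, 1.0, -0.0], [0.0, -0.0, -1.0]]
ft_force: [-1.3, -0.9, -0.7]
grip_width: -0.0001
```

Request:
{"name": "arm_command", "arguments": {
  "rows": "1 -4 0 0 0 0 0; 1 -4 0 0 0 0 0; 1 -4 0 0 0 0 0; 1 -4 0 0 0 0 0; 1 -4 0 0 0 0 0"
}}

```text
time_s: 19.02
position: [0.608, 0.154, 0.1113]
tool_rot: [[-1.0, -0.0, -0.0], [-0.0, 1.0, -0.0], [0.0, -0.0, -1.0]]
ft_force: [-1.0, -0.5, -0.3]
grip_width: -0.0002
```

Request:
{"name": "arm_command", "arguments": {
  "rows": "1 -3 0 0 0 0 0; 1 -3 0 0 0 0 0; 1 -3 0 0 0 0 0; 1 -3 0 0 0 0 0"
}}

```text
time_s: 19.35
position: [0.62, 0.154, 0.1113]
tool_rot: [[-1.0, -0.0, -0.0], [-0.0, 1.0, -0.0], [0.0, -0.0, -1.0]]
ft_force: [-2.0, -1.8, 0.1]
grip_width: -0.0001
```

Request:
{"name": "arm_command", "arguments": {
  "rows": "1 -2 0 0 0 0 0; 1 -2 0 0 0 0 0; 1 -2 0 0 0 0 0"
}}

```text
time_s: 19.6
position: [0.6259, 0.154, 0.1113]
tool_rot: [[-1.0, -0.0, -0.0], [-0.0, 1.0, -0.0], [0.0, -0.0, -1.0]]
ft_force: [-0.2, -2.2, -0.1]
grip_width: -0.0001
```

Request:
{"name": "arm_command", "arguments": {
  "rows": "1 -1.5 0 0 0 0 0; 1 -1.5 0 0 0 0 0; 1 0 0 0 0 0 0"
}}

```text
time_s: 19.85
position: [0.6291, 0.1541, 0.1113]
tool_rot: [[-1.0, -0.0, 0.001], [-0.0, 1.0, 0.0], [-0.001, 0.0, -1.0]]
ft_force: [-0.2, -0.1, -0.5]
grip_width: 0.0
```

Request:
{"name": "arm_command", "arguments": {
  "rows": "1 -1.5 0 0 0 0 0; 1 -1.5 0 0 0 0 0; 1 0 0 0 0 0 0"
}}

```text
time_s: 20.1
position: [0.6317, 0.1541, 0.1113]
tool_rot: [[-1.0, -0.0, -0.0], [-0.0, 1.0, 0.0], [0.0, 0.0, -1.0]]
ft_force: [-0.4, -0.8, 1.3]
grip_width: -0.0002
```

Request:
{"name": "arm_command", "arguments": {
  "rows": "1 -1.5 0 0 0 0 0; 1 0 0 0 0 0 0; 1 -1.5 0 0 0 0 0; 1 0 0 0 0 0 0"
}}

```text
time_s: 20.43
position: [0.6321, 0.1541, 0.1113]
tool_rot: [[-1.0, -0.001, -0.007], [-0.001, 1.0, -0.001], [0.007, -0.001, -1.0]]
ft_force: [-14.8, -1.0, 7.5]
grip_width: -0.0
```

Run:
```python
from h import *
a=grab('top','t7.png');b=grab('scene','s7.png');s=readout.observe();print(s['position'],s['ft_force'])
cv2.imwrite('pics/c7.png',np.clip(np.hstack([cv2.resize(a[130:290,180:340,::-1],(400,400)),cv2.resize(b[170:330,290:450,::-1],(400,400))])*1.4,0,255).astype('u1'))
```

```text
[0.63208593 0.15416024 0.11124121] [-14.4632913   -1.74673306   7.7643137 ]
```

View pics/c7.png

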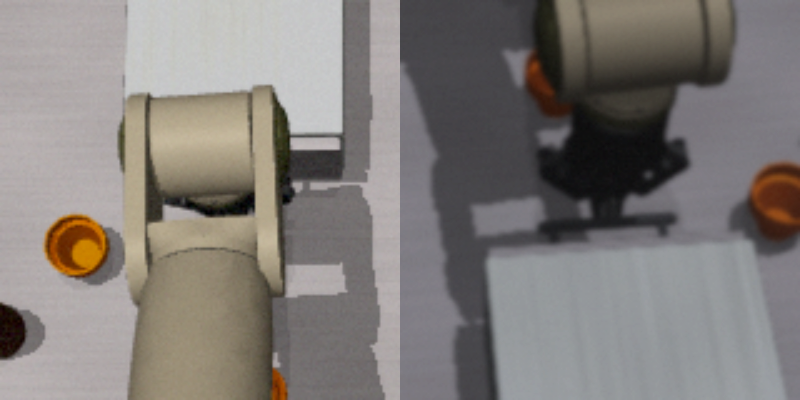

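The push stopped firmly at 0.632 (15 N), and the panel sits against the unit front. I'm backing off and taking a last look.

Request:
{"name": "arm_command", "arguments": {
  "rows": "1 5 0 0 0 0 0; 1 15 0 0 0 0 0; 1 30 0 0 0 0 0; 1 30 0 0 0 0 0; 1 0 0 -30 0 0 0"
}}

```text
time_s: 20.95
position: [0.5439, 0.154, 0.1342]
tool_rot: [[-1.0, -0.001, -0.023], [-0.001, 1.0, -0.001], [0.023, -0.001, -1.0]]
ft_force: [1.0, 0.6, -1.7]
grip_width: 0.0001
```

Request:
{"name": "arm_command", "arguments": {
  "rows": "1 0 0 -35 0 0 0; 1 0 0 -35 0 0 0; 1 0 -36 0 0 0 0; 1 0 -36 0 0 0 0; 1 0 -36 0 0 0 0"
}}

```text
time_s: 21.37
position: [0.5549, 0.0451, 0.2122]
tool_rot: [[-1.0, -0.002, 0.003], [-0.002, 1.0, -0.0], [-0.003, -0.0, -1.0]]
ft_force: [1.4, -0.2, 0.2]
grip_width: 0.0
```

Request:
{"name": "arm_command", "arguments": {
  "rows": "1 0 -36 0 0 0 0; 1 0 -36 0 0 0 0; 1 0 -36 0 0 0 0; 1 0 0 0 0 0 0; 1 0 0 0 0 0 0"
}}

```text
time_s: 21.78
position: [0.5549, -0.0637, 0.2113]
tool_rot: [[-1.0, 0.003, 0.001], [0.003, 1.0, -0.0], [-0.001, -0.0, -1.0]]
ft_force: [-0.2, 0.4, 0.2]
grip_width: 0.0001
```

Run:
```python
from h import *
a=grab('top','t8.png');b=grab('scene','s8.png');s=readout.observe();print(s['position'],s['ft_force'])
cv2.imwrite('pics/c8.png',np.clip(np.hstack([cv2.resize(a[70:290,150:470,::-1],(400,275)),cv2.resize(b[120:340,120:440,::-1],(400,275))])*1.4,0,255).astype('u1'))
```

```text
[ 0.55483001 -0.06149719  0.21137933] [-0.99172648 -0.42350662  0.55831244]
```

View pics/c8.png

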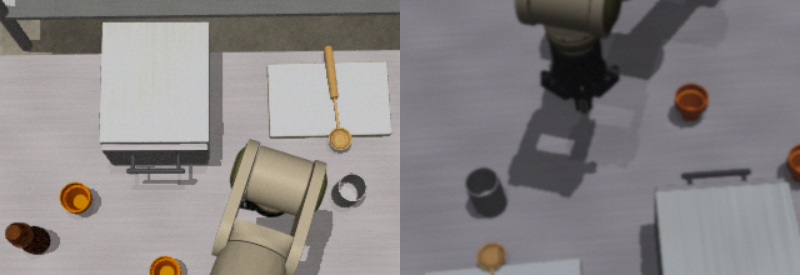

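The drawer is flush with the unit, with the handle at crop top (156,170). The beaker (350,190) and mill (28,237) haven't moved, and the arm is clear.

```bash
python3 -c "
from rig import env; print(env.close_job())"
```

```text
the job is handed in; nothing more can be done
None
```

The job is handed in. Both bench moulds are nested in the mould in the drawer, and the drawer is pushed shut to its stop. It took about 22 s of the 67 s allowed; no verdict was reported.

**What I did**
- I gripped each mould by its top band, lowered it into the stack, and released it. The orange look-alikes were never touched.
- I then pushed the bar handle with the fingers shut.

**What the checks showed**
- **Nesting:** both moulds made contact at the expected seated height (tool at 0.095 m and 0.116 m, 6–9 N). A picture after the second one showed the stack of three standing upright.
- **Drawer:** it stopped firmly at about 15 N after roughly 177 mm of travel. The last pictures show it flush with the unit.
- **Bystanders:** the beaker and mill look unmoved in the last picture, and the arm was clear with about 1 N on the wrist.

**Weaker points**
- The stack can't be seen with the drawer shut, so I only infer it stayed upright from the slow push and the low, steady force until the stop.
- The two cameras disagreed by up to about 9 mm on the bench moulds, and triangulated rim heights came out 6–12 mm low. I used the stated heights and an overlay check instead, and the grasps and contacts agreed with those.

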